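# Sort tins of baking beans by weight into a push-to-open caddy

### The arm

A 7-joint arm with a two-finger parallel gripper is mounted at the origin on a cart in front of the work surface, level with it; the furniture and walls round the work are solid. World frame = base frame: x ahead of the robot, y to its left, z up, the work surface at z = 0. Lengths are in m, angles in rad, forces in N, time in s.
With the tool pointing down it reaches from about 0.4 to 0.9 m from the base axis. Payload 5.5 kg.
Tool frame: the origin (TCP) lies midway between the tips of the shut fingers; the grasp point (between the pads) lies 19 mm behind it; z points along the fingers, y is the direction in which the jaws open and shut (so a half turn about z gives the same grasp; the last joint's range is limited). The gripper opens to 85 mm and grips with 20 to 120 N. Pads are 22 mm wide; open, the fingers measure 114 mm over their backs; the gripper's body (76 mm by 85 mm) begins 54 mm behind the grasp point. The pads swing forward as they close: fully open they stand 13 mm farther back than shut.
Start: joints at [-0.873, 0.501, -0.427, 1.55, 0.221, 1.138, -0.21], TCP at [0.274, 0.59, 0.231] pointing down, gripper open.
Joint ranges: [-2.88, 2.88], [-0.31, 2.03], [-1.54, 1.56], [0.2, 2.42], [-1.41, 4.55], [0.19, 2.02], [-2.57, 2.57]. Speed limits (rad/s): [2.57, 2.57, 3.14, 3.14, 3.14, 3.14, 3.14].

### API

Orientations are given as a unit quaternion [w, x, y, z].
In Python, from workcell import robot gives the robot as it stands. The module is installed in compiled form; this text tells all that it offers.
- The arm moves only by the tool servo_tool, never from a script. Its argument "moves" is a list of rows, each an object of numbers: "x", "y", "z": the shift along the tool's x, y, z in cm; "turn": the turn about the tool's z in degrees. A call has 1 to 12 rows; each row shifts and turns the commanded pose from where the row before left it, along the tool's axes as they then stand; what a row does not reach is not made up. A row lasts 1/8 s, in which the tool goes at most 62.5 mm and 10.7 degrees, less where a joint would pass 70% of its speed; a pose out of reach is approached as far as the arm can. A call is refused whole if a number of a shift passes 6.25 or a number of a turn 10.7, either way. A call with a gripper value outside its range is refused whole. "gripper" is the finger opening in cm, from 0 to 8.54, set as the call begins (left out, the last holds). The fingers move at their own pace and stop on an object; the grip force is fixed at half the most. Time passes only in rows, so rows that do not move let the fingers close. It gives the time, the measured TCP pose, the force and the opening at its end, in the units of the state.
- robot.observe(): the state, without advancing time (a new reading comes with each control period).
- robot.read_camera(name): name is "scene" or "top"; returns a dict with "image" (480x640x3 uint8, blue, green, red), "depth" (480x640 float32, m along the optical axis (not along the pixel's ray), 0 where there is no reading), "K" (3x3 intrinsics, pixels), "R" (3x3) and "t" (3): a world point X has camera coordinates R X + t. Camera axes: x right, y down, z forward; pixel columns grow to the right and rows downward; lengths in m; the calibration is good to about 2 mm. A picture is of the moment at which its call begins.
- robot.close_job(): hands the job in, once; it reports no verdict.
The state is a dict: "time": time; "joint_pos": joint angles; "qvel": joint speeds; "joint_torque": joint torques, N m; "position": TCP position; "eef_rot": TCP orientation; "ft_force": force on the tool from outside, world axes, zero at the start; "wrist_torque": the same for the moment, N m; "width": opening from 0.0 (shut) to 1.0 (fully open).
Only numpy, scipy, OpenCV 4.12 (cv2) and the standard library are available. Lean on these libraries where they do the work, as an engineer would, in place of code of your own. Each camera call takes 0.05 s, during which the arm holds its last target.

### The job

Put the tins of baking beans in order: press the orange button so that the caddy's drawer springs out, and lift each tin to feel how much is left in it. Stand every tin that weighs over about 260 g upright in the drawer and every lighter one upright in the grey refill tray; once all are sorted, push the drawer home until it catches and stays shut. Leave the bowl, the nozzles and the coupler where they are.

Things in the scene. Friction and masses are not known exactly. Their poses are not given: they have to be found in the camera images.
- tin_1_mid (a point): Centre (half-way up) of a closed round steel tin of ceramic baking beans with white band and red lid, 58 mm across, 56 mm tall, standing upright; z up its axis. All look alike, but weigh 0.06 to 0.5 kg by what is inside. 4 or 5 of the 6 are present, at least one heavy and one light.
- tin_2_mid (a point): Centre (half-way up) of a closed round steel tin of ceramic baking beans with white band and red lid, 58 mm across, 56 mm tall, standing upright; z up its axis. All look alike, but weigh 0.06 to 0.5 kg by what is inside. 4 or 5 of the 6 are present, at least one heavy and one light.
- tin_3_mid (a point): Centre (half-way up) of a closed round steel tin of ceramic baking beans with white band and red lid, 58 mm across, 56 mm tall, standing upright; z up its axis. All look alike, but weigh 0.06 to 0.5 kg by what is inside. 4 or 5 of the 6 are present, at least one heavy and one light.
- tin_4_mid (a point): Centre (half-way up) of a closed round steel tin of ceramic baking beans with white band and red lid, 58 mm across, 56 mm tall, standing upright; z up its axis. All look alike, but weigh 0.06 to 0.5 kg by what is inside. 4 or 5 of the 6 are present, at least one heavy and one light.
- tin_5_mid (a point): Centre (half-way up) of a closed round steel tin of ceramic baking beans with white band and red lid, 58 mm across, 56 mm tall, standing upright; z up its axis. All look alike, but weigh 0.06 to 0.5 kg by what is inside. 4 or 5 of the 6 are present, at least one heavy and one light.
- tin_6_mid (a point): Centre (half-way up) of a closed round steel tin of ceramic baking beans with white band and red lid, 58 mm across, 56 mm tall, standing upright; z up its axis. All look alike, but weigh 0.06 to 0.5 kg by what is inside. 4 or 5 of the 6 are present, at least one heavy and one light.
- tin_1: The tin of that number; origin at the centre of its foot.
- tin_2: The tin of that number; origin at the centre of its foot.
- tin_3: The tin of that number; origin at the centre of its foot.
- tin_4: The tin of that number; origin at the centre of its foot.
- tin_5: The tin of that number; origin at the centre of its foot.
- tin_6: The tin of that number; origin at the centre of its foot.
- caddy: Caddy, a fixed wooden case 200 mm deep (its x), 204 mm wide, 106 mm tall, open above the drawer's front; origin under its centre, its front looks to its own -x, towards the robot.
- drawer (a joint): Caddy's drawer: 0 = shut, 0.135 m = fully out towards the robot. A 1.5 to 3 N spring always pushes it out, damped 25 N s/m; a hidden catch holds it shut (reads 0 to 0.004). To shut: push the front home over the catch (about 10 N in all about 15 mm before shut, then easier; hard stop 2 mm past shut). Let go before the catch takes, it runs out again.
- drawer_front (a point): Point on the middle of the white drawer front's outer face, 50 mm over the worktop; moves with the drawer. Front 200 mm wide, from 9 to 80 mm over the worktop. x axis points squarely into the caddy (the way to push it shut), z up.
- drawer_floor (a point): Centre of the drawer's inner floor, 18 mm over the worktop; moves with the drawer. Inside 130 mm along its x by 166 mm along its y; side and back walls stand 14 mm over the floor, front 62 mm; room for four tins in two rows of two. x points into the caddy, z up. Fully out, the whole inside is in front of the case.
- release (a joint): Press travel of the orange release button, 0 to 0.012 m, straight down; sprung, 1.8 N at the start, 3.6 N at the bottom. Pressing it past about 0.010 m frees the drawer, which then runs out by itself within 2 s.
- release_top (a point): Centre of the top of the orange round button, 30 mm across, standing 22 mm proud of the caddy's top, 55 mm in front of its middle.
- refill_tray: Grey refill tray, fixed, 128 x 280 x 22 mm, long side along its y; origin under its centre.
- refill_tray_in (a point): Centre of the inner floor of the grey refill tray, fixed; inside 116 mm along its x by 268 mm along its y, walls 6 mm thick and rim 16 mm over its floor, which is 6 mm over the worktop. z up.
- cream_bowl: White bowl, 116 mm across, 52 mm tall; bystander, origin under its centre.
- nozzle_1: Steel piping nozzle, 20 mm across, 34 mm tall; bystander.
- nozzle_2: Steel piping nozzle, as the other; bystander.
- coupler: White plastic nozzle coupler, 27 mm across, 26 mm tall; bystander.
Mind the look-alikes: they are no part of the job. What is shaped like the tin_1 but purple is not meant.

How it is judged:
By the outcome, as a careful person would: the job done as asked, in the order asked, and still so for the second after the job is handed in, with the robot touching nothing.
Of tin_3, tin_4, tin_5, tin_6 only 2 to 3 are there at a start; the rules pass over those that are not, and their reading is None.
At some moment in a run one of tin_1, tin_2, tin_3, tin_4, tin_5, tin_6 may be knocked a few centimetres aside while the robot is not near it.
It also fails if it takes over 210 s, if anything falls off the work surface, if the arm or the gripper's body presses on something with over 40 N, if the wrist force passes 120 N, or if a joint passes its speed limit or range.

## Working session

There is one attempt and no reset: what is moved stays moved. The work goes in short steps, Python scripts to look and compute and a tool call to move; the robot and the scene stay as the last step left them, time stands still between calls to the robot, and variables do not carry over. Pictures are saved under pics/ and viewed, and the job is handed in when it is done.

Besides the shell and the picture viewer there is one more tool, called after "Call:" as a command line: name --argument value ..., lists and objects as JSON in quotes. servo_tool: Moves the arm, as the interface text tells. Its arguments: {"type":"object","properties":{"moves":{"type":"array"},"gripper":{"type":"number"}},"required":["moves"]}

```bash
mkdir -p pics; cat > h.py <<'E'
import numpy as np, cv2
from workcell import robot
def cam(n,save=None):
    c=robot.read_camera(n)
    if save: cv2.imwrite('pics/'+save,c['image'])
    return c
def pt(c,u,v,z):
    K,R,t=c['K'],np.array(c['R']),np.array(c['t'])
    d=R.T@np.linalg.inv(K)@np.array([u,v,1.]); o=-R.T@t
    return o+d*(z-o[2])/d[2]
def cloud(c):
    K,R,t=c['K'],np.array(c['R']),np.array(c['t'])
    v,u=np.mgrid[:480,:640]; d=c['depth']
    P=np.stack([(u-K[0,2])/K[0,0]*d,(v-K[1,2])/K[1,1]*d,d],-1)
    return (P-t)@R
def proj(c,X):
    p=c['K']@(np.array(c['R'])@np.array(X)+np.array(c['t'])); return p[:2]/p[2]
E
python3 - <<'E'
from h import *
s=robot.observe()
for k,v in s.items(): print(k,np.round(v,4))
for n in('scene','top'):
    c=cam(n,n+'0.png'); print(n,c['K'],-np.array(c['R']).T@c['t'],np.round(c['R'],3))
E
```

```text
time 0.0
joint_pos [-0.8728  0.5018 -0.4267  1.5515  0.2208  1.1383 -0.2103]
qvel [ 0.     -0.0003  0.0004 -0.0002 -0.0004  0.0005 -0.0001]
joint_torque [ 9.00000e-04 -5.69530e+01 -5.81620e+00 -2.80922e+01  1.05000e-02
  1.23000e-02 -0.00000e+00]
position [0.2735 0.5889 0.2303]
eef_rot [-2.000e-04  2.157e-01  9.765e-01 -9.000e-04]
ft_force [-0.0718 -0.2164 -0.0375]
wrist_torque [ 0.0593 -0.0336  0.0191]
width 1.0028
scene [[620.40650401   0.         321.30157401]
 [  0.         620.40650401 241.46945812]
 [  0.           0.           1.        ]] [-0.5776687   0.7675277   0.88424447] [[-0.492 -0.871 -0.006]
 [-0.435  0.252 -0.864]
 [ 0.754 -0.422 -0.503]]
top [[486.97363249   0.         316.97671885]
 [  0.         486.97363249 242.3683365 ]
 [  0.           0.           1.        ]] [0.33004358 0.11616956 1.28412816] [[ 0.059 -0.998  0.001]
 [-0.974 -0.057 -0.218]
 [ 0.217  0.012 -0.976]]
```

View pics/scene0.png

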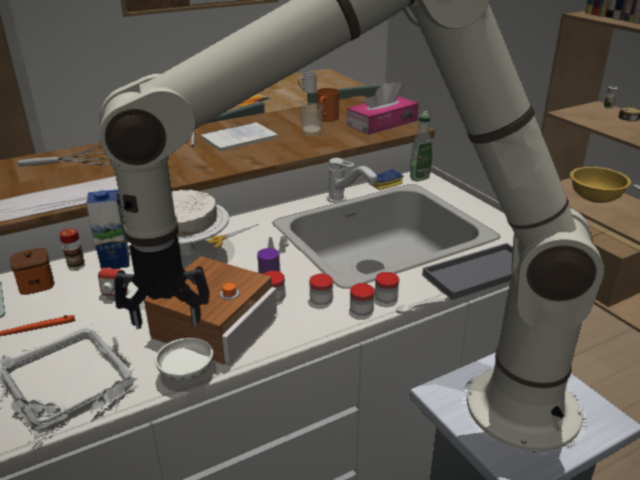

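View pics/top0.png

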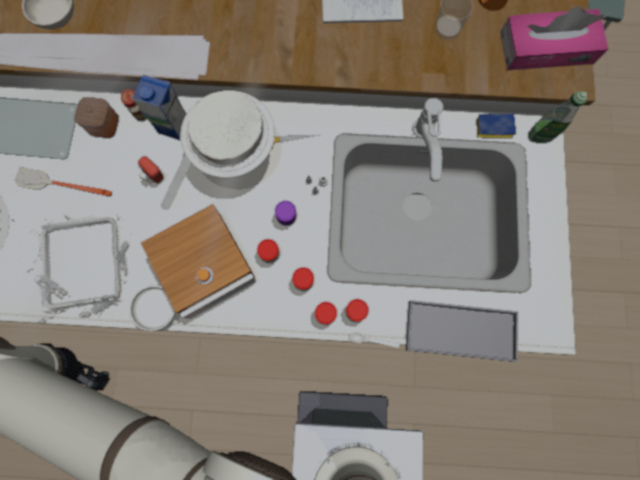

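```bash
python3 - <<'E'
from h import *
a=cv2.imread('pics/scene0.png'); b=cv2.imread('pics/top0.png')
x=cv2.resize(a[220:400,80:440],(720,360),interpolation=cv2.INTER_CUBIC)
y=cv2.resize(b[140:350,110:390],(720,540),interpolation=cv2.INTER_CUBIC)
cv2.imwrite('pics/cs.png',x);cv2.imwrite('pics/ct.png',y)
c=cam('top'); P=cloud(c)
hsv=cv2.cvtColor(c['image'],cv2.COLOR_BGR2HSV)
def blobs(m,name,mn=40):
    n,l,st,ce=cv2.connectedComponentsWithStats(m.astype(np.uint8))
    for i in range(1,n):
        if st[i,4]>mn:
            z=np.nanmedian(P[...,2][l==i]); print(name,np.round(ce[i],1),st[i,4],'medz',round(z,3),np.round(pt(c,*ce[i],z),3),np.round(pt(c,*ce[i],.056),3))
red=((hsv[...,0]<4)|(hsv[...,0]>174))&(hsv[...,1]>170)&(hsv[...,2]>90)
blobs(red,'red')
blobs((hsv[...,0]>6)&(hsv[...,0]<16)&(hsv[...,1]>200)&(hsv[...,2]>190),'orange')
blobs((hsv[...,0]>128)&(hsv[...,0]<150)&(hsv[...,1]>120),'purple')
for p in [(216,207),(142,246),(183,314),(253,280),(253,272),(178,310),(410,302),(516,312),(515,359),(407,350),(153,308),(323,181),(314,190),(308,179)]:
    print(p,np.round(P[p[1],p[0]],3))
E
```

```text
red [267.7 250. ] 316 medz 0.054 [0.576 0.257 0.054] [0.576 0.257 0.056]
red [302.8 278.4] 315 medz 0.054 [0.508 0.162 0.054] [0.508 0.162 0.056]
red [356.7 310. ] 324 medz 0.054 [0.436 0.021 0.054] [0.436 0.022 0.056]
red [325.4 312.9] 325 medz 0.054 [0.424 0.099 0.054] [0.424 0.099 0.056]
purple [285.3 212.5] 347 medz 0.054 [0.679 0.219 0.054] [0.679 0.219 0.056]
(216, 207) [ 0.7    0.415 -0.002]
(142, 246) [0.558 0.562 0.106]
(183, 314) [0.399 0.448 0.08 ]
(253, 280) [0.498 0.289 0.043]
(253, 272) [0.525 0.297 0.001]
(178, 310) [0.407 0.455 0.103]
(410, 302) [ 0.468 -0.119  0.016]
(516, 312) [ 0.458 -0.39   0.024]
(515, 359) [ 0.34  -0.386  0.019]
(407, 350) [ 0.346 -0.113  0.018]
(153, 308) [0.413 0.541 0.029]
(323, 181) [0.782 0.125 0.025]
(314, 190) [0.754 0.148 0.029]
(308, 179) [0.784 0.166 0.03 ]
```

View pics/cs.png

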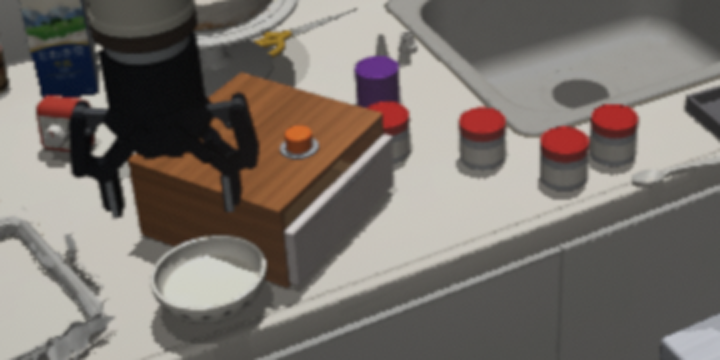

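View pics/ct.png

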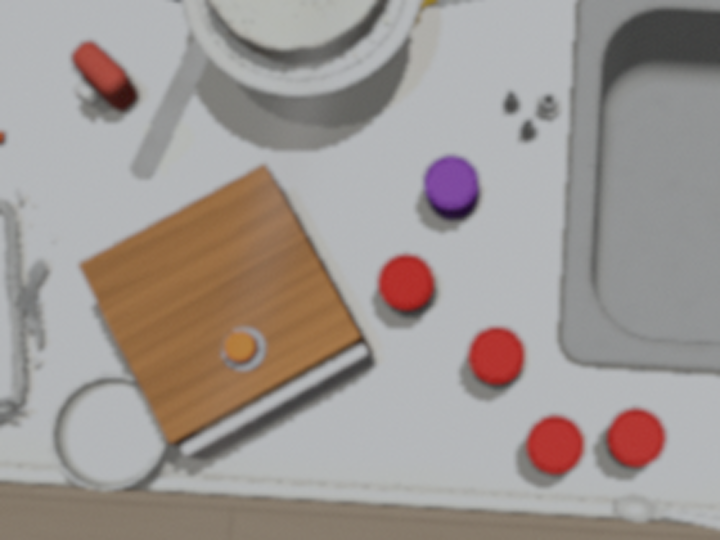

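```bash
python3 - <<'E'
from h import *
c=cam('top'); P=cloud(c); hsv=cv2.cvtColor(c['image'],cv2.COLOR_BGR2HSV)
z=P[...,2]
m=(abs(z-.106)<.006)&(P[...,0]>.35)&(P[...,0]<.75)&(P[...,1]>.25)&(P[...,1]<.6)
m[:200]=0
n,l,st,ce=cv2.connectedComponentsWithStats(m.astype(np.uint8)); i=1+np.argmax(st[1:,4]); m=l==i
xy=P[m][:,:2].astype(np.float32); r=cv2.minAreaRect(xy); print(r, cv2.boxPoints(r), np.median(z[m]))
b=(abs(z-.128)<.006)&(P[...,0]>.4)&(P[...,0]<.6)&(P[...,1]>.3)&(P[...,1]<.6)
print('btn',P[b].mean(0),b.sum())
o=(hsv[...,0]>5)&(hsv[...,0]<14)&(hsv[...,1]>200)
ys,xs=np.nonzero(o); k=(abs(xs-204)<12)&(abs(ys-275)<12); print(k.sum(),xs[k].mean(),ys[k].mean(),pt(c,xs[k].mean(),ys[k].mean(),.128), np.median(z[ys[k],xs[k]]))
# front face top (white, z .08)
f=(abs(z-.08)<.006)&(P[...,0]>.36)&(P[...,0]<.55)&(P[...,1]>.25)&(P[...,1]<.47)&(hsv[...,1]<60)
xy=P[f][:,:2].astype(np.float32); print('front',cv2.minAreaRect(xy),cv2.boxPoints(cv2.minAreaRect(xy)))
g=(z>.012)&(z<.03)&(P[...,0]>.3)&(P[...,0]<.5)&(P[...,1]<-.09)&(P[...,1]>-.42)
r=cv2.minAreaRect(P[g][:,:2].astype(np.float32)); print('tray',r,cv2.boxPoints(r))
E
```

```text
((0.538960874080658, 0.43128702044487), (0.201031893491745, 0.2044769823551178), 33.32046127319336) [[0.39880687 0.4615031 ]
 [0.5111304  0.29063985]
 [0.6791149  0.40107095]
 [0.56679136 0.5719342 ]] 0.1054006501974678
btn [0.49286802 0.3999885  0.12698297] 114
0 nan nan [nan nan nan] nan
front ((0.4499988555908203, 0.37325915694236755), (0.014581859111785889, 0.2010982483625412), 32.76976013183594) [[0.3894446  0.45385978]
 [0.49829194 0.28476587]
 [0.5105531  0.29265854]
 [0.40170577 0.46175244]]
tray ((0.40316200256347656, -0.25297242403030396), (0.28234827518463135, 0.12829799950122833), 87.4323501586914) [[ 0.33275297 -0.391131  ]
 [ 0.46092215 -0.39687863]
 [ 0.47357103 -0.11481383]
 [ 0.34540185 -0.10906622]]<stdin>:11: RuntimeWarning: Mean of empty slice.
  ret = ret.dtype.type(ret / rcount)
  return _methods._mean(a, axis=axis, dtype=dtype,
```

```bash
cat >> h.py <<'E'
from scipy.spatial.transform import Rotation as Ro
def axes():
    s=robot.observe(); w,x,y,z=s['eef_rot']; return np.array(s['position']),Ro.from_quat([x,y,z,w]).as_matrix(),s
def go(x,y,z,jaw=None):
    "print shift in cm along tool axes, and turn to set jaw(tool y) world yaw in deg (mod 180)"
    p,R,s=axes(); d=(np.array([x,y,z])-p)@R*100
    j=np.degrees(np.arctan2(R[1,1],R[0,1])); out='jaw %.1f'%j
    if jaw is not None:
        t=(jaw-j+90)%180-90; out+=' turn(tool z down => sign flipped) %.1f'%(-t)
        a=np.radians(-t); out+=' | shift after turn %.2f %.2f'%(np.cos(a)*d[0]+np.sin(a)*d[1],-np.sin(a)*d[0]+np.cos(a)*d[1])
    print('t %.1f'%s['time'],np.round(p,4),'shift',np.round(d,2),out,'q7 %.2f'%s['joint_pos'][6],'F',np.round(s['ft_force'],2),'w %.3f'%s['width'])
E
python3 - <<'E'
from h import *
go(.493,.401,.16)
E
```

```text
t 0.2 [0.2736 0.5891 0.2306] shift [-27.82  -7.81   7.07] jaw 65.1 q7 -0.21 F [0.24 0.45 0.04] w 0.998
```

Candidates, as top-view pixels:
- Red tins at (268,250), (303,278), (326,313) and (357,310). All have lids at z≈0.055.
- Purple look-alike at (285,212): not wanted.
- Red kitchen timer at (150,168): not a tin.
- Orange button at (204,275), which is world (0.493, 0.401, 0.128). This agrees with the caddy centre minus 55 mm.

The close crops confirm these choices. I'll press the button first.

Call:
servo_tool --gripper 0 --moves '[{"x": -4.6,"y": -1.3},{"x": -4.6,"y": -1.3},{"x": -4.6,"y": -1.3},{"x": -4.6,"y": -1.3},{"x": -4.7,"y": -1.3},{"x": -4.7,"y": -1.3},{"z": 3.5},{"z": 3.5},{"z": 0},{"z": 0}]'

```text
validation failed for argument at $.mo...
```

```bash
python3 - <<'E'
from h import *
go(.493,.401,.116)
E
```

```text
t 0.2 [0.2736 0.5891 0.2306] shift [-27.82  -7.81  11.47] jaw 65.1 q7 -0.21 F [0.24 0.45 0.04] w 0.998
```

Call:
servo_tool --gripper 0 --moves '[{"x": -4.6,"y": -1.3,"z": 0,"turn": 0},{"x": -4.6,"y": -1.3,"z": 0,"turn": 0},{"x": -4.6,"y": -1.3,"z": 0,"turn": 0},{"x": -4.6,"y": -1.3,"z": 0,"turn": 0},{"x": -4.7,"y": -1.3,"z": 0,"turn": 0},{"x": -4.7,"y": -1.3,"z": 0,"turn": 0},{"x": 0,"y": 0,"z": 3.5,"turn": 0},{"x": 0,"y": 0,"z": 3.5,"turn": 0},{"x": 0,"y": 0,"z": 0,"turn": 0},{"x": 0,"y": 0,"z": 0,"turn": 0}]'

```text
time: 1.45
position: [0.4934, 0.4025, 0.1624]
eef_rot: [0.0, 0.215, 0.977, 0.001]
ft_force: [0.8, 1.0, 1.9]
width: 0.002
```

```bash
python3 - <<'E'
from h import *
go(.493,.401,.116)
E
```

```text
t 1.4 [0.4934 0.4025 0.1624] shift [-0.03 -0.15  4.64] jaw 65.1 q7 0.25 F [0.82 1.   1.9 ] w 0.002
```

Call:
servo_tool --moves '[{"x": 0,"y": 0,"z": 2,"turn": 0},{"x": 0,"y": 0,"z": 1,"turn": 0},{"x": 0,"y": 0,"z": 0.7,"turn": 0},{"x": 0,"y": 0,"z": 0.5,"turn": 0},{"x": 0,"y": 0,"z": 0.4,"turn": 0},{"x": 0,"y": 0,"z": 0.1,"turn": 0},{"x": 0,"y": 0,"z": 0,"turn": 0},{"x": 0,"y": 0,"z": 0,"turn": 0}]'

```text
time: 2.45
position: [0.4929, 0.4016, 0.116]
eef_rot: [0.0, 0.216, 0.976, -0.0]
ft_force: [-5.5, -4.0, 12.1]
width: 0.003
```

Call:
servo_tool --moves '[{"x": 0,"y": 0,"z": -3,"turn": 0},{"x": 0,"y": 0,"z": -6,"turn": 0},{"x": 0,"y": 0,"z": -1,"turn": 0},{"x": 0,"y": 0,"z": 0,"turn": 0},{"x": 0,"y": 0,"z": 0,"turn": 0},{"x": 0,"y": 0,"z": 0,"turn": 0},{"x": 0,"y": 0,"z": 0,"turn": 0},{"x": 0,"y": 0,"z": 0,"turn": 0}]'

```text
time: 3.45
position: [0.4929, 0.4016, 0.2137]
eef_rot: [-0.0, 0.216, 0.976, -0.0]
ft_force: [-0.3, 0.2, -0.5]
width: -0.001
```

```bash
python3 - <<'E'
from h import *
go(.493,.401,.116)
cam('top','top1.png')
E
```

```text
t 3.5 [0.4929 0.4016 0.2137] shift [-0.04 -0.04  9.77] jaw 65.1 q7 0.27 F [-0.31  0.21 -0.47] w -0.001
```

View pics/top1.png

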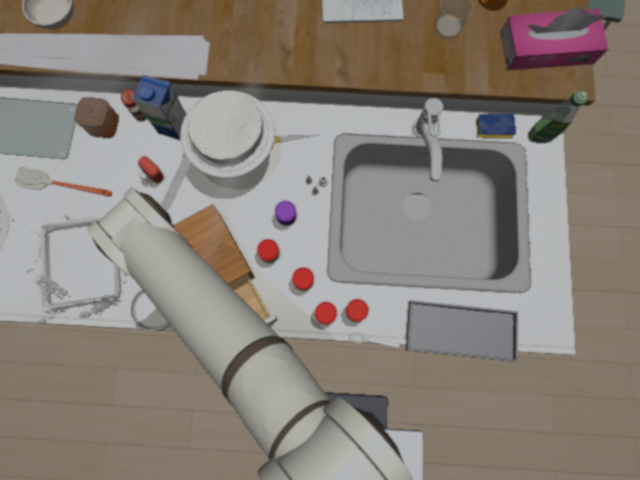

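```bash
python3 - <<'E'
from h import *
go(.576,.257,.10,33)
E
```

```text
t 3.5 [0.4929 0.4017 0.2139] shift [-13.63  -9.62  11.39] jaw 65.1 turn(tool z down => sign flipped) 32.1 | shift after turn -16.66 -0.90 q7 0.27 F [ 0.28 -0.32 -0.29] w -0.002
```

Call:
servo_tool --gripper 8.5 --moves '[{"x": 0,"y": 0,"z": 0,"turn": 10.7},{"x": 0,"y": 0,"z": 0,"turn": 10.7},{"x": 0,"y": 0,"z": 0,"turn": 10.7},{"x": -5.6,"y": -0.3,"z": 0,"turn": 0},{"x": -5.6,"y": -0.3,"z": 0,"turn": 0},{"x": -5.5,"y": -0.3,"z": 0,"turn": 0},{"x": 0,"y": 0,"z": 0,"turn": 0},{"x": 0,"y": 0,"z": 0,"turn": 0}]'

```text
time: 4.5
position: [0.5763, 0.257, 0.2143]
eef_rot: [-0.0, 0.477, 0.879, 0.0]
ft_force: [-0.9, 1.4, -0.7]
width: 0.995
```

```bash
python3 - <<'E'
from h import *
go(.576,.257,.022,33)
c=cam('top','top2.png'); P=cloud(c)
hsv=cv2.cvtColor(c['image'],cv2.COLOR_BGR2HSV)
red=((hsv[...,0]<4)|(hsv[...,0]>174))&(hsv[...,1]>170)&(hsv[...,2]>90)
n,l,st,ce=cv2.connectedComponentsWithStats(red.astype(np.uint8))
for i in range(1,n):
    if st[i,4]>40: print(ce[i],st[i,4],np.round(pt(c,*ce[i],.054),3))
E
```

```text
t 4.5 [0.5763 0.257  0.2143] shift [ 0.   -0.03 19.23] jaw 33.0 turn(tool z down => sign flipped) -0.0 | shift after turn 0.00 -0.03 q7 0.03 F [-0.87  1.42 -0.67] w 0.995
[356.63109756 310.00914634] 328 [0.436 0.021 0.054]
```

View pics/top2.png

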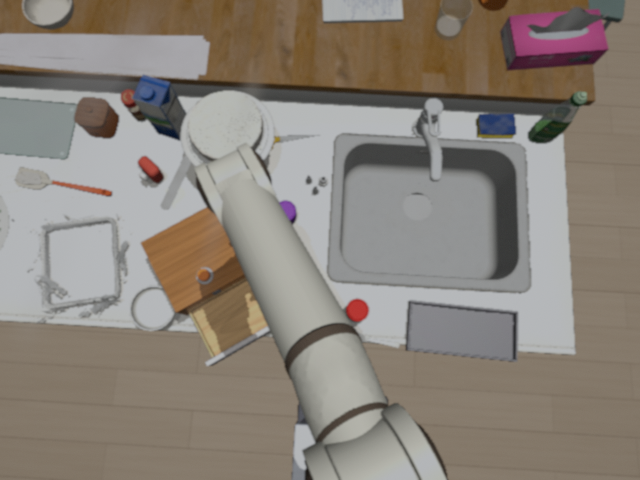

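```bash
python3 - <<'E'
from h import *
c=cam('scene','sc2.png')
E
```

```text
(no output)
```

View pics/sc2.png

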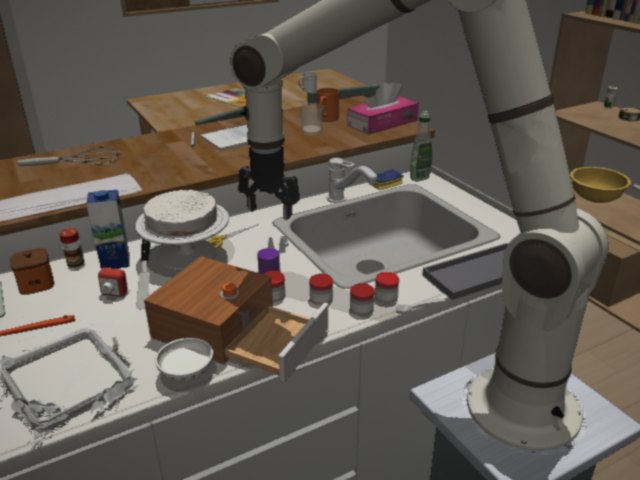

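Call:
servo_tool --moves '[{"x": 0,"y": 0,"z": 5,"turn": 0},{"x": 0,"y": 0,"z": 5,"turn": 0},{"x": 0,"y": 0,"z": 4,"turn": 0},{"x": 0,"y": 0,"z": 3,"turn": 0},{"x": 0,"y": 0,"z": 2.2,"turn": 0},{"x": 0,"y": 0,"z": 0,"turn": 0}]'

```text
time: 5.35
position: [0.5746, 0.2572, 0.0207]
eef_rot: [-0.001, 0.477, 0.879, -0.001]
ft_force: [-0.8, -0.2, 0.5]
width: 0.994
```

Call:
servo_tool --gripper 4 --moves '[{"x": 0,"y": 0,"z": 0,"turn": 0},{"x": 0,"y": 0,"z": 0,"turn": 0},{"x": 0,"y": 0,"z": 0,"turn": 0},{"x": 0,"y": 0,"z": 0,"turn": 0},{"x": 0,"y": 0,"z": 0,"turn": 0},{"x": 0,"y": 0,"z": 0,"turn": 0}]'

```text
time: 6.1
position: [0.5781, 0.2577, 0.0245]
eef_rot: [0.001, 0.477, 0.879, 0.002]
ft_force: [0.6, 0.6, 6.5]
width: 0.666
```

```bash
python3 - <<'E'
from h import *
go(.576,.257,.2,33)
E
```

```text
t 6.1 [0.5781 0.2577 0.0245] shift [  0.05  -0.14 -17.55] jaw 33.0 turn(tool z down => sign flipped) -0.0 | shift after turn 0.05 -0.14 q7 -0.01 F [0.65 0.62 6.54] w 0.666
```

Call:
servo_tool --moves '[{"x": 0,"y": 0,"z": -2,"turn": 0},{"x": 0,"y": 0,"z": -4,"turn": 0},{"x": 0,"y": 0,"z": -4,"turn": 0},{"x": 0,"y": 0,"z": -2.5,"turn": 0},{"x": 0,"y": 0,"z": 0,"turn": 0},{"x": 0,"y": 0,"z": 0,"turn": 0},{"x": 0,"y": 0,"z": 0,"turn": 0},{"x": 0,"y": 0,"z": 0,"turn": 0},{"x": 0,"y": 0,"z": 0,"turn": 0},{"x": 0,"y": 0,"z": 0,"turn": 0}]'

```text
time: 7.35
position: [0.5764, 0.2567, 0.147]
eef_rot: [-0.0, 0.477, 0.879, -0.0]
ft_force: [-0.6, 0.4, -3.9]
width: 0.66
```

```bash
cat > w.py <<'E'
from h import *
f=[]
for i in range(12):
    f.append(robot.observe()['ft_force']); c=robot.read_camera('top')
f=np.array(f); print('F mean',f.mean(0).round(2),'std',f.std(0).round(2),'mass',-f[:,2].mean()/9.81)
E
python3 w.py; python3 - <<'E'
from h import *
c=cam('top','top3.png'); P=cloud(c); hsv=cv2.cvtColor(c['image'],cv2.COLOR_BGR2HSV); z=P[...,2]
f=(abs(z-.078)<.008)&(P[...,0]>.25)&(P[...,0]<.42)&(P[...,1]>.15)&(P[...,1]<.42)
r=cv2.minAreaRect(P[f][:,:2].astype(np.float32)); print('front',f.sum(),r,cv2.boxPoints(r))
X=np.array([np.cos(np.radians(33.3)),np.sin(np.radians(33.3))]);Y=np.array([-X[1],X[0]])
C=np.array([.539,.431]); q=(P[...,:2]-C)@np.stack([X,Y],1)
fl=(abs(z-.018)<.006)&(abs(q[...,1])<.09)&(q[...,0]<-.1)&(q[...,0]>-.26)
print('floor',fl.sum(),np.percentile(q[fl],[1,50,99],axis=0)); print('front in caddy',np.percentile(q[f],[1,50,99],axis=0))
E
```

```text
F mean [-0.01 -0.05 -4.22] std [0.46 0.39 0.49] mass 0.4297092670611454
front 395 ((0.3332792818546295, 0.3056301772594452), (0.012911521829664707, 0.18230994045734406), 33.25796127319336) [[0.27789068 0.37831447]
 [0.37787116 0.2258651 ]
 [0.38866788 0.23294589]
 [0.2886874  0.38539526]]
floor 3196 [[-0.228387   -0.080446  ]
 [-0.16596525  0.00244182]
 [-0.1015055   0.08248289]]
front in caddy [[-0.24673247 -0.08139315]
 [-0.24092099  0.00679672]
 [-0.23455235  0.09692326]]
```

View pics/top3.png

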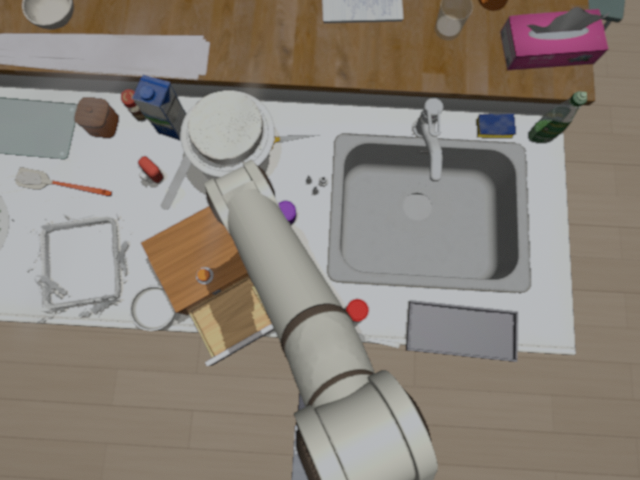

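```bash
cat >> h.py <<'E'
_a=np.radians(33.3);CX=np.array([np.cos(_a),np.sin(_a)]);CY=np.array([-CX[1],CX[0]]);CC=np.array([.539,.431])
def slot(i,j): # i 0 back 1 front ; j +1/-1
    return CC+(-.138 if i==0 else -.202)*CX+.048*j*CY
E
python3 - <<'E'
from h import *
s=slot(0,1);print(s); go(*s,.18,-56.7)
E
```

```text
[0.39730549 0.3953536 ]
t 8.0 [0.5764 0.2567 0.1473] shift [21.38 -7.47 -3.27] jaw 33.0 turn(tool z down => sign flipped) 89.7 | shift after turn -7.36 -21.42 q7 0.02 F [-0.11  0.23 -3.32] w 0.665
```

Call:
servo_tool --moves '[{"x": 0,"y": 0,"z": -3.3,"turn": 0},{"x": 0,"y": 0,"z": 0,"turn": 10},{"x": 0,"y": 0,"z": 0,"turn": 10},{"x": 0,"y": 0,"z": 0,"turn": 10},{"x": 0,"y": 0,"z": 0,"turn": 10},{"x": 0,"y": 0,"z": 0,"turn": 10},{"x": 0,"y": 0,"z": 0,"turn": 10},{"x": 0,"y": 0,"z": 0,"turn": 10},{"x": 0,"y": 0,"z": 0,"turn": 10},{"x": 0,"y": 0,"z": 0,"turn": 9.7}]'

```text
time: 9.25
position: [0.5762, 0.2569, 0.1802]
eef_rot: [-0.0, 0.959, 0.284, -0.0]
ft_force: [-0.3, -0.3, -4.0]
width: 0.663
```

Call:
servo_tool --moves '[{"x": -1.5,"y": -4.3,"z": 0,"turn": 0},{"x": -1.5,"y": -4.3,"z": 0,"turn": 0},{"x": -1.5,"y": -4.3,"z": 0,"turn": 0},{"x": -1.5,"y": -4.3,"z": 0,"turn": 0},{"x": -1.4,"y": -4.2,"z": 0,"turn": 0},{"x": 0,"y": 0,"z": 0,"turn": 0},{"x": 0,"y": 0,"z": 0,"turn": 0}]'

```text
time: 10.12
position: [0.3973, 0.395, 0.1805]
eef_rot: [0.0, 0.958, 0.287, 0.0]
ft_force: [0.6, 0.1, -4.0]
width: 0.661
```

```bash
python3 - <<'E'
from h import *
s=slot(0,1);print(s); go(*s,.043,-56.7); cam('scene','s4.png');cam('top','t4.png')
a=cv2.imread('pics/s4.png')[200:400,100:400];b=cv2.imread('pics/t4.png')[200:400,100:400]
cv2.imwrite('pics/c4.png',np.hstack([cv2.resize(x,(400,267)) for x in(a,b)]))
E
```

```text
[0.39730549 0.3953536 ]
t 10.1 [0.3973 0.395  0.1805] shift [ 0.02 -0.04 13.75] jaw -56.7 turn(tool z down => sign flipped) 0.0 | shift after turn 0.02 -0.04 q7 -1.79 F [ 0.65  0.1  -4.01] w 0.661
```

View pics/c4.png

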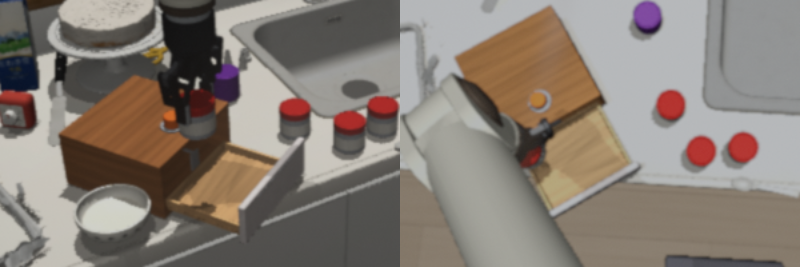

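Call:
servo_tool --moves '[{"x": 0,"y": 0,"z": 4,"turn": 0},{"x": 0,"y": 0,"z": 4,"turn": 0},{"x": 0,"y": 0,"z": 3,"turn": 0},{"x": 0,"y": 0,"z": 1.5,"turn": 0},{"x": 0,"y": 0,"z": 0.7,"turn": 0},{"x": 0,"y": 0,"z": 0.4,"turn": 0},{"x": 0,"y": 0,"z": 0,"turn": 0}]'

```text
time: 11.1
position: [0.3976, 0.3955, 0.045]
eef_rot: [-0.0, 0.958, 0.286, 0.001]
ft_force: [-0.4, 0.9, -4.0]
width: 0.661
```

```bash
python3 - <<'E'
from h import *
s=slot(0,1);print(s); go(*s,.043,-56.7)
E
```

```text
[0.39730549 0.3953536 ]
t 11.1 [0.3976 0.3955 0.045 ] shift [-0.03 -0.01  0.2 ] jaw -56.7 turn(tool z down => sign flipped) -0.0 | shift after turn -0.03 -0.01 q7 -1.78 F [-0.43  0.95 -3.97] w 0.661
```

Call:
servo_tool --moves '[{"x": 0,"y": 0,"z": 0.2,"turn": 0},{"x": 0,"y": 0,"z": 0.1,"turn": 0},{"x": 0,"y": 0,"z": 0,"turn": 0}]'

```text
time: 11.48
position: [0.3977, 0.3957, 0.0425]
eef_rot: [-0.0, 0.958, 0.287, 0.001]
ft_force: [-0.4, -0.8, 5.2]
width: 0.664
```

Call:
servo_tool --gripper 7 --moves '[{"x": 0,"y": 0,"z": 0,"turn": 0},{"x": 0,"y": 0,"z": 0,"turn": 0},{"x": 0,"y": 0,"z": 0,"turn": 0},{"x": 0,"y": 0,"z": -2,"turn": 0},{"x": 0,"y": 0,"z": -5,"turn": 0},{"x": 0,"y": 0,"z": -5,"turn": 0},{"x": 0,"y": 0,"z": -2,"turn": 0},{"x": 0,"y": 0,"z": 0,"turn": 0}]'

```text
time: 12.48
position: [0.3981, 0.396, 0.1831]
eef_rot: [-0.001, 0.958, 0.286, 0.002]
ft_force: [0.2, 0.1, 0.3]
width: 0.819
```

```bash
cat > reds.py <<'E'
import sys
from h import *
def reds(c):
    P=cloud(c); hsv=cv2.cvtColor(c['image'],cv2.COLOR_BGR2HSV)
    red=((hsv[...,0]<4)|(hsv[...,0]>174))&(hsv[...,1]>170)&(hsv[...,2]>90)
    n,l,st,ce=cv2.connectedComponentsWithStats(red.astype(np.uint8))
    for i in range(1,n):
        if st[i,4]>60:
            z=np.median(P[...,2][l==i]); p=pt(c,*ce[i],z); q=(p[:2]-CC)@np.stack([CX,CY],1)
            print('red',ce[i].round(1),st[i,4],p.round(3),'caddy frame',q.round(3))
if __name__=='__main__':
    n=sys.argv[1]; c=cam('top','t%s.png'%n); reds(c); d=cam('scene','s%s.png'%n)
    a=d['image'][200:400,100:440];b=c['image'][160:400,140:540]
    cv2.imwrite('pics/c%s.png'%n,np.hstack([cv2.resize(x,(400,235)) for x in(a,b)]))
E
python3 reds.py 5; python3 w.py; python3 -c "
from h import *
go(.508,.162,.18,-56.7)"
```

```text
red [302.7 278.3] 317 [0.508 0.162 0.054] caddy frame [-0.174 -0.208]
red [356.7 310. ] 324 [0.436 0.021 0.054] caddy frame [-0.311 -0.286]
red [325.4 312.9] 324 [0.424 0.099 0.054] caddy frame [-0.278 -0.214]
red [205.2 316.5] 254 [0.397 0.395 0.072] caddy frame [-0.139  0.048]
F mean [-0.08  0.04 -0.  ] std [0.45 0.56 0.39] mass 0.00034712817612869246
t 13.2 [0.3971 0.395  0.1812] shift [-3.52 25.56  0.12] jaw -56.7 turn(tool z down => sign flipped) -0.0 | shift after turn -3.52 25.56 q7 -1.79 F [ 0.52 -0.44  0.54] w 0.819
```

View pics/c5.png

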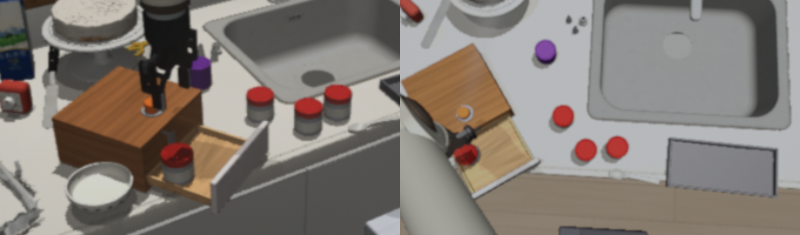

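Tin 1 weighs about 0.43 kg and is standing upright in the drawer's back-left slot. The next tin is at (0.508, 0.162).

Call:
servo_tool --gripper 8.5 --moves '[{"x": -0.7,"y": 5.1,"z": 0,"turn": 0},{"x": -0.7,"y": 5.1,"z": 0,"turn": 0},{"x": -0.7,"y": 5.1,"z": 0,"turn": 0},{"x": -0.7,"y": 5.1,"z": 0,"turn": 0},{"x": -0.7,"y": 5.2,"z": 0,"turn": 0},{"x": 0,"y": 0,"z": 4,"turn": 0},{"x": 0,"y": 0,"z": 4,"turn": 0},{"x": 0,"y": 0,"z": 0,"turn": 0}]'

```text
time: 14.18
position: [0.5058, 0.1608, 0.0988]
eef_rot: [0.0, 0.958, 0.286, -0.003]
ft_force: [0.3, 0.5, 0.2]
width: 0.998
```

```bash
python3 reds.py 6;  python3 -c "
from h import *
go(.508,.162,.022,-56.7)"
```

```text
red [356.6 310. ] 325 [0.436 0.022 0.055] caddy frame [-0.311 -0.286]
red [205.4 316.7] 386 [0.396 0.394 0.072] caddy frame [-0.139  0.048]
t 14.3 [0.5087 0.162  0.102 ] shift [-0.06 -0.04  8.  ] jaw -56.7 turn(tool z down => sign flipped) -0.0 | shift after turn -0.06 -0.04 q7 -1.25 F [ 0.68  0.32 -0.43] w 0.997
```

View pics/c6.png

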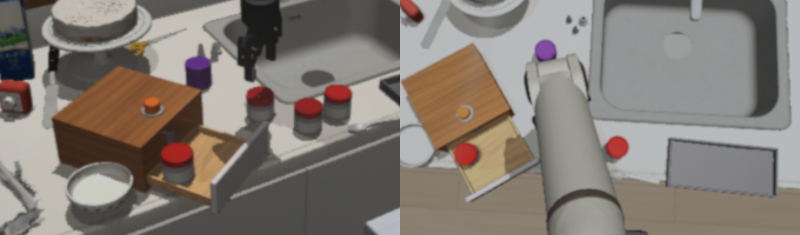

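Call:
servo_tool --moves '[{"x": 0,"y": 0,"z": 3,"turn": 0},{"x": 0,"y": 0,"z": 3,"turn": 0},{"x": 0,"y": 0,"z": 2,"turn": 0},{"x": 0,"y": 0,"z": 0,"turn": 0}]'

```text
time: 14.78
position: [0.5087, 0.1622, 0.0219]
eef_rot: [-0.0, 0.958, 0.287, 0.0]
ft_force: [0.9, -0.0, 0.0]
width: 0.998
```

Call:
servo_tool --gripper 4 --moves '[{"x": 0,"y": 0,"z": 0,"turn": 0},{"x": 0,"y": 0,"z": 0,"turn": 0},{"x": 0,"y": 0,"z": 0,"turn": 0},{"x": 0,"y": 0,"z": 0,"turn": 0},{"x": 0,"y": 0,"z": 0,"turn": 0},{"x": 0,"y": 0,"z": -2,"turn": 0},{"x": 0,"y": 0,"z": -4,"turn": 0},{"x": 0,"y": 0,"z": -5,"turn": 0},{"x": 0,"y": 0,"z": -4,"turn": 0},{"x": 0,"y": 0,"z": 0,"turn": 0},{"x": 0,"y": 0,"z": 0,"turn": 0},{"x": 0,"y": 0,"z": 0,"turn": 0}]'

```text
time: 16.27
position: [0.5071, 0.1614, 0.1698]
eef_rot: [0.0, 0.958, 0.286, -0.001]
ft_force: [-1.0, -0.1, -2.6]
width: 0.664
```

```bash
python3 w.py;  python3 -c "
from h import *
s=slot(0,-1); go(*s,.18,-56.7); go(.403,-.36,.15,0)"
```

```text
F mean [-0.1  -0.18 -1.96] std [0.63 0.39 0.44] mass 0.20013499707205576
t 16.9 [0.5084 0.1618 0.1713] shift [  3.54 -16.02  -0.87] jaw -56.7 turn(tool z down => sign flipped) -0.0 | shift after turn 3.54 -16.02 q7 -1.28 F [ 0.09 -1.07 -1.32] w 0.661
t 16.9 [0.5084 0.1618 0.1713] shift [-37.45  37.83   2.13] jaw -56.7 turn(tool z down => sign flipped) -56.7 | shift after turn -52.18 -10.54 q7 -1.28 F [ 0.09 -1.07 -1.32] w 0.661
```

```bash
python3 w.py;python3 w.py
```

```text
F mean [ 0.02 -0.   -1.86] std [0.4  0.57 0.43] mass 0.18933900969924158
F mean [-0.07 -0.27 -2.09] std [0.38 0.31 0.47] mass 0.21271664986298486
```

```bash
python3 -c "
from h import *
go(.399,-.343,.12,8)"
```

```text
t 18.1 [0.5084 0.1618 0.1713] shift [-36.85  36.19   5.13] jaw -56.7 turn(tool z down => sign flipped) -64.7 | shift after turn -48.47 -17.86 q7 -1.28 F [ 0.88 -0.14 -2.21] w 0.664
```

Call:
servo_tool --moves '[{"x": -4.1,"y": 4.0,"z": 0,"turn": 0},{"x": -4.1,"y": 4.0,"z": 0,"turn": 0},{"x": -4.1,"y": 4.0,"z": 0,"turn": 0},{"x": -4.1,"y": 4.0,"z": 0,"turn": 0},{"x": -4.1,"y": 4.0,"z": 0,"turn": 0},{"x": -4.1,"y": 4.0,"z": 0,"turn": 0},{"x": -4.1,"y": 4.0,"z": 0,"turn": 0},{"x": -4.1,"y": 4.1,"z": 0,"turn": 0},{"x": -4.1,"y": 4.1,"z": 0,"turn": 0},{"x": 0,"y": 0,"z": 0,"turn": 0}]'

```text
time: 19.32
position: [0.3961, -0.3493, 0.1718]
eef_rot: [0.002, 0.959, 0.282, -0.001]
ft_force: [-0.1, 1.6, -3.3]
width: 0.663
```

Call:
servo_tool --moves '[{"x": 0,"y": 0,"z": 0,"turn": -10.7},{"x": 0,"y": 0,"z": 0,"turn": -10.7},{"x": 0,"y": 0,"z": 0,"turn": -10.7},{"x": 0,"y": 0,"z": 0,"turn": -10.7},{"x": 0,"y": 0,"z": 0,"turn": -10.7},{"x": 0,"y": 0,"z": 0,"turn": -10.7},{"x": 0,"y": 0,"z": 0,"turn": -0.5},{"x": 0,"y": 0,"z": 0,"turn": 0},{"x": 0,"y": 0,"z": 0,"turn": 0}]'

```text
time: 20.45
position: [0.3987, -0.3432, 0.1712]
eef_rot: [-0.0, 0.657, 0.754, -0.0]
ft_force: [-0.2, 0.1, -2.6]
width: 0.664
```

```bash
python3 -c "
from h import *
go(.399,-.343,.030,8)"; python3 reds.py 7
```

```text
t 20.4 [ 0.3987 -0.3432  0.1712] shift [1.000e-02 4.000e-02 1.412e+01] jaw 7.9 turn(tool z down => sign flipped) -0.1 | shift after turn 0.01 0.04 q7 0.89 F [-0.2   0.05 -2.56] w 0.664
red [356.7 310. ] 324 [0.436 0.021 0.054] caddy frame [-0.311 -0.286]
red [325.4 312.9] 323 [0.424 0.099 0.054] caddy frame [-0.278 -0.214]
red [205.4 316.7] 385 [0.396 0.394 0.072] caddy frame [-0.139  0.048]
```

View pics/t7.png

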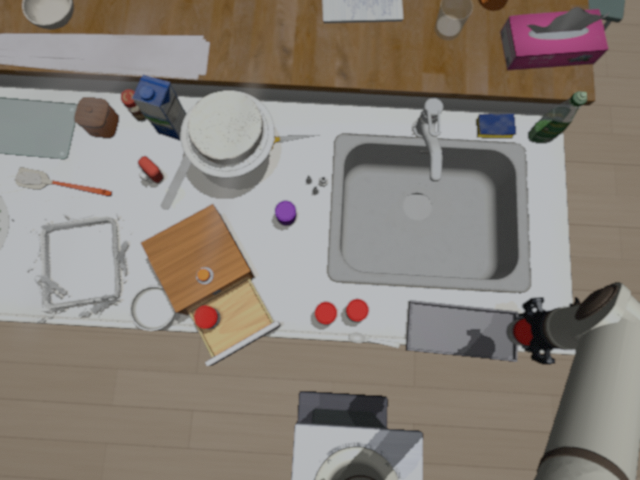

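Call:
servo_tool --moves '[{"x": 0,"y": 0,"z": 4,"turn": 0},{"x": 0,"y": 0,"z": 4,"turn": 0},{"x": 0,"y": 0,"z": 3,"turn": 0},{"x": 0,"y": 0,"z": 2,"turn": 0},{"x": 0,"y": 0,"z": 0.8,"turn": 0},{"x": 0,"y": 0,"z": 0.3,"turn": 0},{"x": 0,"y": 0,"z": 0,"turn": 0}]'

```text
time: 21.42
position: [0.3991, -0.3437, 0.0309]
eef_rot: [0.001, 0.656, 0.755, 0.0]
ft_force: [0.1, -0.3, -2.0]
width: 0.66
```

Call:
servo_tool --moves '[{"x": 0,"y": 0,"z": 0.1,"turn": 0},{"x": 0,"y": 0,"z": 0,"turn": 0},{"x": 0,"y": 0,"z": 0,"turn": 0}]'

```text
time: 21.8
position: [0.3988, -0.3434, 0.0296]
eef_rot: [0.0, 0.656, 0.755, 0.0]
ft_force: [-0.5, 0.1, -2.5]
width: 0.662
```

Call:
servo_tool --moves '[{"x": 0,"y": 0,"z": 0.15,"turn": 0},{"x": 0,"y": 0,"z": 0,"turn": 0},{"x": 0,"y": 0,"z": 0,"turn": 0}]'

```text
time: 22.18
position: [0.3988, -0.3436, 0.0294]
eef_rot: [0.0, 0.656, 0.755, 0.0]
ft_force: [-3.5, 2.5, 14.4]
width: 0.663
```

Call:
servo_tool --gripper 7.5 --moves '[{"x": 0,"y": 0,"z": 0,"turn": 0},{"x": 0,"y": 0,"z": 0,"turn": 0},{"x": 0,"y": 0,"z": 0,"turn": 0},{"x": 0,"y": 0,"z": -2,"turn": 0},{"x": 0,"y": 0,"z": -5,"turn": 0},{"x": 0,"y": 0,"z": -5,"turn": 0},{"x": 0,"y": 0,"z": -1,"turn": 0},{"x": 0,"y": 0,"z": 0,"turn": 0}]'

```text
time: 23.18
position: [0.3989, -0.3434, 0.1582]
eef_rot: [0.001, 0.656, 0.755, 0.0]
ft_force: [-0.4, 0.8, -0.2]
width: 0.879
```

```bash
 python3 reds.py 8; python3 -c "
from h import *
go(.436,.021,.15,8)"
```

```text
red [356.7 310. ] 326 [0.436 0.021 0.054] caddy frame [-0.311 -0.286]
red [325.4 312.9] 323 [0.424 0.099 0.054] caddy frame [-0.278 -0.214]
red [205.4 316.7] 385 [0.396 0.394 0.072] caddy frame [-0.14   0.048]
red [503.6 333.8] 390 [ 0.398 -0.343  0.06 ] caddy frame [-0.543 -0.57 ]
t 23.3 [ 0.3978 -0.3426  0.1564] shift [35.47  8.84  0.69] jaw 8.0 turn(tool z down => sign flipped) -0.0 | shift after turn 35.47 8.84 q7 0.90 F [-0.96  1.11 -0.27] w 0.874
```

Tin 2 weighs about 0.20 kg. It is standing upright in the tray, with its lid at z=0.060. Next I go to the tin at (0.436, 0.021).

Call:
servo_tool --gripper 8.5 --moves '[{"x": 5,"y": 1.3,"z": 0,"turn": 0},{"x": 5,"y": 1.3,"z": 0,"turn": 0},{"x": 5,"y": 1.3,"z": 0,"turn": 0},{"x": 5,"y": 1.2,"z": 0,"turn": 0},{"x": 5,"y": 1.2,"z": 0,"turn": 0},{"x": 5,"y": 1.2,"z": 0,"turn": 0},{"x": 5.3,"y": 1.2,"z": 0,"turn": 0},{"x": 0,"y": 0,"z": 0,"turn": 0},{"x": 0,"y": 0,"z": 0,"turn": 0}]'

```text
time: 24.4
position: [0.4346, 0.0178, 0.1565]
eef_rot: [-0.001, 0.656, 0.755, -0.001]
ft_force: [0.1, 0.7, -0.2]
width: 0.994
```

```bash
 python3 reds.py 9; python3 -c "
from h import *
go(.436,.021,.022,8)"
```

```text
red [325.6 312.7] 327 [0.425 0.099 0.054] caddy frame [-0.278 -0.215]
red [350.2 312.4] 72 [0.429 0.037 0.055] caddy frame [-0.308 -0.269]
red [205.5 316.7] 385 [0.396 0.394 0.072] caddy frame [-0.14   0.048]
red [503.  333.8] 407 [ 0.398 -0.342  0.061] caddy frame [-0.542 -0.569]
t 24.5 [0.435  0.0168 0.157 ] shift [ 0.41  0.18 13.5 ] jaw 7.9 turn(tool z down => sign flipped) -0.1 | shift after turn 0.41 0.18 q7 0.04 F [-0.64 -0.02 -0.11] w 0.997
```

View pics/c9.png

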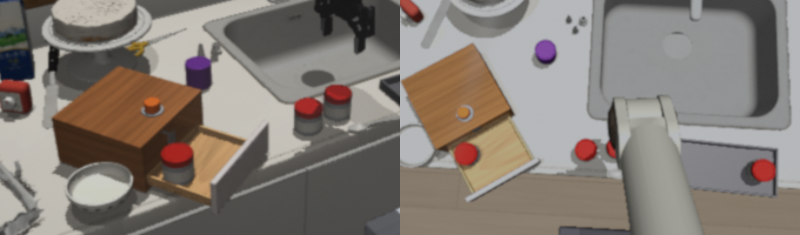

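Call:
servo_tool --moves '[{"x": 0.4,"y": 0.2,"z": 4,"turn": 0},{"x": 0,"y": 0,"z": 4,"turn": 0},{"x": 0,"y": 0,"z": 3,"turn": 0},{"x": 0,"y": 0,"z": 2.5,"turn": 0},{"x": 0,"y": 0,"z": 0,"turn": 0}]'

```text
time: 25.12
position: [0.4352, 0.0209, 0.0212]
eef_rot: [-0.001, 0.657, 0.754, -0.002]
ft_force: [-0.6, -0.2, 0.5]
width: 0.994
```

Call:
servo_tool --gripper 4 --moves '[{"x": 0,"y": 0,"z": 0,"turn": 0},{"x": 0,"y": 0,"z": 0,"turn": 0},{"x": 0,"y": 0,"z": 0,"turn": 0},{"x": 0,"y": 0,"z": 0,"turn": 0},{"x": 0,"y": 0,"z": 0,"turn": 0},{"x": 0,"y": 0,"z": -2,"turn": 0},{"x": 0,"y": 0,"z": -4,"turn": 0},{"x": 0,"y": 0,"z": -5,"turn": 0},{"x": 0,"y": 0,"z": -4,"turn": 0},{"x": 0,"y": 0,"z": 0,"turn": 0},{"x": 0,"y": 0,"z": 0,"turn": 0},{"x": 0,"y": 0,"z": 0,"turn": 0}]'

```text
time: 26.62
position: [0.4358, 0.0224, 0.1714]
eef_rot: [-0.001, 0.656, 0.755, -0.001]
ft_force: [0.9, -0.0, -2.5]
width: 0.663
```

```bash
python3 w.py;python3 w.py; python3 -c "
from h import *
s=slot(0,-1); go(*s,.17,-56.7); go(.403,-.253,.17,8)"
```

```text
F mean [ 0.1  -0.19 -2.24] std [0.52 0.35 0.35] mass 0.22817846990510599
F mean [-0.07 -0.12 -2.43] std [0.45 0.53 0.57] mass 0.24734039404116975
t 27.8 [0.4371 0.0226 0.1728] shift [28.79  5.34  0.28] jaw 8.0 turn(tool z down => sign flipped) 64.7 | shift after turn 17.14 -23.74 q7 0.03 F [ 0.57 -0.67 -3.3 ] w 0.661
t 27.8 [0.4371 0.0226 0.1728] shift [-26.82  -7.21   0.28] jaw 8.0 turn(tool z down => sign flipped) -0.0 | shift after turn -26.81 -7.22 q7 0.03 F [ 0.57 -0.67 -3.3 ] w 0.661
```

```bash
sed -i 's/range(12)/range(int(__import__("sys").argv[1]) if len(__import__("sys").argv)>1 else 12)/' w.py; python3 w.py 100
```

```text
F mean [ 0.03 -0.09 -2.4 ] std [0.56 0.51 0.46] mass 0.244230048404004
```

Call:
servo_tool --moves '[{"x": -4.5,"y": -1.2,"z": 0,"turn": 0},{"x": -4.5,"y": -1.2,"z": 0,"turn": 0},{"x": -4.5,"y": -1.2,"z": 0,"turn": 0},{"x": -4.5,"y": -1.2,"z": 0,"turn": 0},{"x": -4.5,"y": -1.2,"z": 0,"turn": 0},{"x": -4.3,"y": -1.2,"z": 0,"turn": 0},{"x": 0,"y": 0,"z": 0,"turn": 0},{"x": 0,"y": 0,"z": 0,"turn": 0}]'

```text
time: 33.83
position: [0.4029, -0.2523, 0.1725]
eef_rot: [-0.0, 0.656, 0.755, 0.0]
ft_force: [-0.3, 1.0, -2.3]
width: 0.664
```

```bash
python3 w.py 20; python3 -c "
from h import *
go(.403,-.253,.030,8)"
```

```text
F mean [-0.1   0.12 -2.28] std [0.51 0.56 0.46] mass 0.23281513553355582
t 34.8 [ 0.403  -0.2528  0.1728] shift [-0.02 -0.   14.28] jaw 8.0 turn(tool z down => sign flipped) -0.0 | shift after turn -0.02 -0.00 q7 0.71 F [ 0.34 -0.22 -2.09] w 0.657
```

Call:
servo_tool --moves '[{"x": 0,"y": 0,"z": 4,"turn": 0},{"x": 0,"y": 0,"z": 4,"turn": 0},{"x": 0,"y": 0,"z": 3,"turn": 0},{"x": 0,"y": 0,"z": 2,"turn": 0},{"x": 0,"y": 0,"z": 0.8,"turn": 0},{"x": 0,"y": 0,"z": 0.5,"turn": 0},{"x": 0,"y": 0,"z": 0.1,"turn": 0},{"x": 0,"y": 0,"z": 0,"turn": 0}]'

```text
time: 35.83
position: [0.4033, -0.253, 0.0302]
eef_rot: [0.0, 0.656, 0.755, 0.0]
ft_force: [-3.6, 1.4, 6.5]
width: 0.662
```

Call:
servo_tool --gripper 7.5 --moves '[{"x": 0,"y": 0,"z": 0,"turn": 0},{"x": 0,"y": 0,"z": 0,"turn": 0},{"x": 0,"y": 0,"z": 0,"turn": 0},{"x": 0,"y": 0,"z": -2,"turn": 0},{"x": 0,"y": 0,"z": -5,"turn": 0},{"x": 0,"y": 0,"z": -5,"turn": 0},{"x": 0,"y": 0,"z": -2,"turn": 0},{"x": 0,"y": 0,"z": 0,"turn": 0},{"x": 0,"y": 0,"z": 0,"turn": 0}]'

```text
time: 36.95
position: [0.4025, -0.2524, 0.1679]
eef_rot: [-0.001, 0.656, 0.755, -0.0]
ft_force: [0.9, -0.9, -0.5]
width: 0.873
```

```bash
python3 w.py 80;  python3 reds.py 10; python3 -c "
from h import *
go(.424,.099,.15,-10)"
```

```text
F mean [ 0.03 -0.06 -0.01] std [0.53 0.56 0.58] mass 0.00106033185180909
red [325.4 312.9] 323 [0.424 0.099 0.054] caddy frame [-0.278 -0.214]
red [205.5 316.7] 384 [0.396 0.394 0.072] caddy frame [-0.14   0.048]
red [466.9 329.6] 374 [ 0.403 -0.253  0.06 ] caddy frame [-0.489 -0.497]
t 41.0 [ 0.4031 -0.2528  0.1688] shift [34.55  6.96  1.88] jaw 8.0 turn(tool z down => sign flipped) 18.0 | shift after turn 35.01 -4.05 q7 0.72 F [ 0.35 -0.79  0.23] w 0.879
```

Call:
servo_tool --gripper 8.5 --moves '[{"x": 5,"y": 1,"z": 0,"turn": 0},{"x": 5,"y": 1,"z": 0,"turn": 0},{"x": 5,"y": 1,"z": 0,"turn": 0},{"x": 5,"y": 1,"z": 0,"turn": 0},{"x": 5,"y": 1,"z": 0,"turn": 0},{"x": 5,"y": 1,"z": 0,"turn": 0},{"x": 4.6,"y": 1,"z": 0,"turn": 0},{"x": 0,"y": 0,"z": 0,"turn": 0},{"x": 0,"y": 0,"z": 0,"turn": 0},{"x": 0,"y": 0,"z": 0,"turn": 0}]'

```text
time: 42.3
position: [0.4242, 0.0981, 0.1687]
eef_rot: [0.0, 0.657, 0.754, -0.0]
ft_force: [0.4, -0.9, -0.2]
width: 0.995
```

```bash
 python3 reds.py 11; python3 -c "
from h import *
go(.424,.099,.022,8)"
```

```text
red [205.4 316.7] 386 [0.396 0.394 0.072] caddy frame [-0.139  0.048]
red [466.8 329.7] 378 [ 0.403 -0.252  0.061] caddy frame [-0.489 -0.496]
red [503.  333.8] 407 [ 0.398 -0.342  0.061] caddy frame [-0.542 -0.568]
t 42.4 [0.4243 0.0983 0.1688] shift [ 0.08 -0.02 14.68] jaw 7.9 turn(tool z down => sign flipped) -0.1 | shift after turn 0.08 -0.02 q7 -0.16 F [-0.51  0.47  0.23] w 0.994
```

View pics/c11.png

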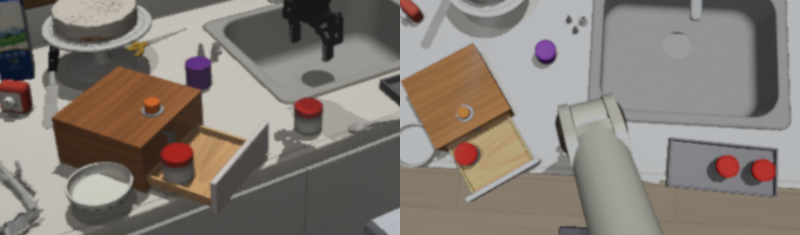

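Call:
servo_tool --moves '[{"x": 0.1,"y": 0,"z": 4,"turn": 0},{"x": 0,"y": 0,"z": 4,"turn": 0},{"x": 0,"y": 0,"z": 4,"turn": 0},{"x": 0,"y": 0,"z": 2.7,"turn": 0},{"x": 0,"y": 0,"z": 0,"turn": 0}]'

```text
time: 43.02
position: [0.4224, 0.0993, 0.0203]
eef_rot: [-0.001, 0.657, 0.754, -0.002]
ft_force: [-0.5, 1.2, 0.4]
width: 0.998
```

Call:
servo_tool --gripper 4 --moves '[{"x": 0,"y": 0,"z": 0,"turn": 0},{"x": 0,"y": 0,"z": 0,"turn": 0},{"x": 0,"y": 0,"z": 0,"turn": 0},{"x": 0,"y": 0,"z": 0,"turn": 0},{"x": 0,"y": 0,"z": 0,"turn": 0},{"x": 0,"y": 0,"z": -2,"turn": 0},{"x": 0,"y": 0,"z": -4,"turn": 0},{"x": 0,"y": 0,"z": -5,"turn": 0},{"x": 0,"y": 0,"z": -4,"turn": 0},{"x": 0,"y": 0,"z": 0,"turn": 0},{"x": 0,"y": 0,"z": 0,"turn": 0},{"x": 0,"y": 0,"z": 0,"turn": 0}]'

```text
time: 44.52
position: [0.4231, 0.1002, 0.1707]
eef_rot: [-0.001, 0.656, 0.755, -0.001]
ft_force: [-0.6, -1.0, -0.9]
width: 0.665
```

```bash
python3 w.py 30; python3 -c "
from h import *
s=slot(0,-1); go(*s,.17,-56.7); go(.407,-.163,.17,8)"
```

```text
F mean [ 0.02 -0.11 -0.73] std [0.47 0.5  0.54] mass 0.07418448419550609
t 46.0 [0.4241 0.1005 0.1718] shift [20.89  5.54  0.18] jaw 8.0 turn(tool z down => sign flipped) 64.7 | shift after turn 13.94 -16.52 q7 -0.16 F [-0.61 -0.04 -0.37] w 0.666
t 46.0 [0.4241 0.1005 0.1718] shift [-25.86  -5.36   0.18] jaw 8.0 turn(tool z down => sign flipped) -0.0 | shift after turn -25.86 -5.37 q7 -0.16 F [-0.61 -0.04 -0.37] w 0.666
```

Call:
servo_tool --moves '[{"x": -4.5,"y": -0.9,"z": 0,"turn": 0},{"x": -4.5,"y": -0.9,"z": 0,"turn": 0},{"x": -4.5,"y": -0.9,"z": 0,"turn": 0},{"x": -4.5,"y": -0.9,"z": 0,"turn": 0},{"x": -4.4,"y": -0.9,"z": 0,"turn": 0},{"x": -3.5,"y": -0.9,"z": 0,"turn": 0},{"x": 0,"y": 0,"z": 0,"turn": 0},{"x": 0,"y": 0,"z": 0,"turn": 0}]'

```text
time: 47.02
position: [0.4067, -0.1628, 0.1717]
eef_rot: [-0.0, 0.656, 0.755, 0.0]
ft_force: [0.6, 0.6, -0.0]
width: 0.664
```

```bash
python3 w.py 10; python3 -c "
from h import *
go(.407,-.163,.0295,8)"
```

```text
F mean [-0.07 -0.18 -0.87] std [0.55 0.51 0.43] mass 0.08842266464177996
t 47.5 [ 0.4068 -0.1632  0.1718] shift [ 0.02  0.03 14.23] jaw 8.0 turn(tool z down => sign flipped) 0.0 | shift after turn 0.02 0.03 q7 0.51 F [-0.37 -0.24 -0.72] w 0.666
```

Call:
servo_tool --moves '[{"x": 0,"y": 0,"z": 4,"turn": 0},{"x": 0,"y": 0,"z": 4,"turn": 0},{"x": 0,"y": 0,"z": 3,"turn": 0},{"x": 0,"y": 0,"z": 2,"turn": 0},{"x": 0,"y": 0,"z": 0.8,"turn": 0},{"x": 0,"y": 0,"z": 0.4,"turn": 0},{"x": 0,"y": 0,"z": 0.1,"turn": 0},{"x": 0,"y": 0,"z": 0,"turn": 0}]'

```text
time: 48.52
position: [0.4073, -0.1637, 0.0295]
eef_rot: [0.001, 0.656, 0.755, 0.0]
ft_force: [-0.3, 0.3, -1.1]
width: 0.663
```

Call:
servo_tool --gripper 7.5 --moves '[{"x": 0,"y": 0,"z": 0,"turn": 0},{"x": 0,"y": 0,"z": 0,"turn": 0},{"x": 0,"y": 0,"z": 0,"turn": 0},{"x": 0,"y": 0,"z": -2,"turn": 0},{"x": 0,"y": 0,"z": -5,"turn": 0},{"x": 0,"y": 0,"z": -5,"turn": 0},{"x": 0,"y": 0,"z": -2,"turn": 0},{"x": 0,"y": 0,"z": 0,"turn": 0},{"x": 0,"y": 0,"z": 0,"turn": 0}]'

```text
time: 49.65
position: [0.406, -0.1632, 0.1679]
eef_rot: [-0.001, 0.656, 0.755, -0.0]
ft_force: [-0.2, 0.7, 0.0]
width: 0.879
```

```bash
 python3 reds.py 12; python3 -c "
from h import *
f=CC-.247*CX; p=f-.10*CX; print(f,p)
go(p[0],p[1],.17,-56.7)"
```

```text
red [205.4 316.7] 385 [0.396 0.394 0.072] caddy frame [-0.14   0.048]
red [430.6 326.1] 370 [ 0.407 -0.163  0.061] caddy frame [-0.437 -0.423]
[0.33255558 0.29539136] [0.24897485 0.24048908]
t 49.8 [ 0.4057 -0.1632  0.1675] shift [42.15 -9.91 -0.18] jaw 8.0 turn(tool z down => sign flipped) 64.7 | shift after turn 9.06 -42.34 q7 0.51 F [ 0.31 -0.22  0.52] w 0.875
```

View pics/c12.png

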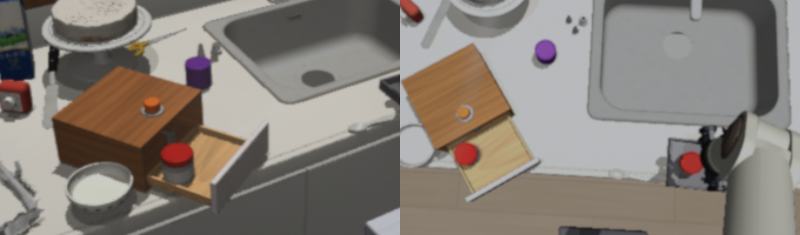

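```bash
python3 -c "
from h import *
go(.45,.12,.17,-56.7)
p=CC-.285*CX; print(p)"
```

```text
t 49.8 [ 0.4057 -0.1632  0.1675] shift [27.42  8.32 -0.24] jaw 8.0 turn(tool z down => sign flipped) 64.7 | shift after turn 19.25 -21.23 q7 0.51 F [ 0.31 -0.22  0.52] w 0.875
[0.3007949 0.2745285]
```

Call:
servo_tool --gripper 0 --moves '[{"x": 4.6,"y": 1.4,"z": 0,"turn": 0},{"x": 4.6,"y": 1.4,"z": 0,"turn": 0},{"x": 4.6,"y": 1.4,"z": 0,"turn": 0},{"x": 4.6,"y": 1.4,"z": 0,"turn": 0},{"x": 4.6,"y": 1.4,"z": 0,"turn": 0},{"x": 4.4,"y": 1.3,"z": 0,"turn": 0},{"x": 0,"y": 0,"z": 0,"turn": 0}]'

```text
time: 50.62
position: [0.4502, 0.1234, 0.1676]
eef_rot: [-0.001, 0.654, 0.757, -0.0]
ft_force: [0.9, -0.4, -0.0]
width: 0.001
```

Call:
servo_tool --moves '[{"x": 0,"y": 0,"z": 0,"turn": 10.7},{"x": 0,"y": 0,"z": 0,"turn": 10.7},{"x": 0,"y": 0,"z": 0,"turn": 10.7},{"x": 0,"y": 0,"z": 0,"turn": 10.7},{"x": 0,"y": 0,"z": 0,"turn": 10.7},{"x": 0,"y": 0,"z": 0,"turn": 10.7},{"x": 0,"y": 0,"z": 0,"turn": 0.5},{"x": 0,"y": 0,"z": 0,"turn": 0}]'

```text
time: 51.62
position: [0.4504, 0.1188, 0.1682]
eef_rot: [0.0, 0.958, 0.288, -0.001]
ft_force: [0.2, 0.7, 0.0]
width: 0.001
```

```bash
 python3 reds.py 13; python3 -c "
from h import *
go(.301,.275,.17,-56.7)"
```

```text
red [205.4 316.7] 387 [0.396 0.394 0.072] caddy frame [-0.139  0.048]
red [491.5 320.8] 382 [ 0.428 -0.314  0.06 ] caddy frame [-0.501 -0.562]
red [430.6 326. ] 372 [ 0.407 -0.163  0.061] caddy frame [-0.436 -0.424]
red [467.2 329.5] 398 [ 0.404 -0.253  0.061] caddy frame [-0.489 -0.498]
t 51.7 [0.4506 0.1191 0.1685] shift [ -3.91 -21.25  -0.14] jaw -56.6 turn(tool z down => sign flipped) 0.1 | shift after turn -3.95 -21.25 q7 -1.26 F [-1.31  0.5   0.34] w 0.002
```

View pics/t13.png

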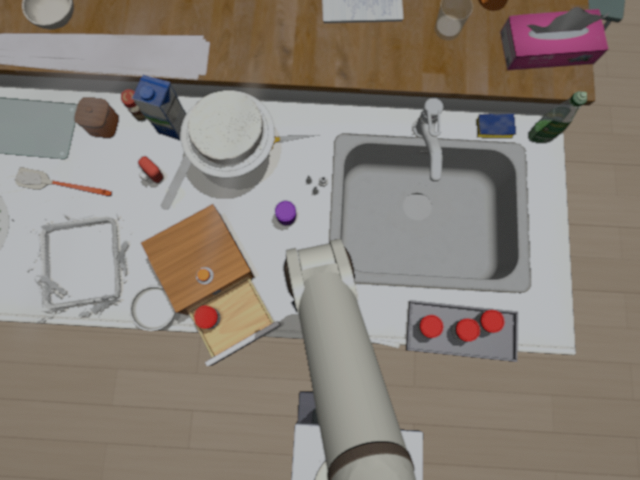

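```bash
python3 - <<'E'
import cv2,numpy as np
a=cv2.imread('pics/s13.png')[220:320,400:560];b=cv2.imread('pics/t13.png')[290:370,395:530]
cv2.imwrite('pics/c13b.png',np.hstack([cv2.resize(x,(400,250),interpolation=cv2.INTER_CUBIC) for x in(a,b)]))
from h import *
c=cam('top');P=cloud(c);m=(P[...,2]>.05)&(P[...,2]<.075)&(P[...,0]>.39)&(P[...,0]<.47)&(P[...,1]<-.285)&(P[...,1]>-.35)
A=np.c_[P[m][:,:2],np.ones(m.sum())];print(m.sum(),np.linalg.lstsq(A,P[m][:,2],rcond=None)[0],np.percentile(P[m][:,2],[5,95]))
E
```

```text
450 [ 0.0168967  -0.02768526  0.04438471] [0.05569669 0.0648479 ]
```

View pics/c13b.png

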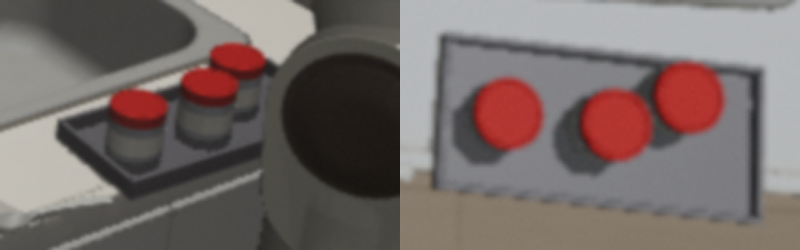

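Something knocked the light tin in the tray aside. It is still upright and flat on the tray floor, so no mending is needed. Next I go to the drawer front to push it shut.

Call:
servo_tool --moves '[{"x": -0.8,"y": -4.3,"z": 0,"turn": 0},{"x": -0.8,"y": -4.3,"z": 0,"turn": 0},{"x": -0.8,"y": -4.3,"z": 0,"turn": 0},{"x": -0.8,"y": -4.2,"z": 0,"turn": 0},{"x": -0.7,"y": -4.2,"z": 0,"turn": 0},{"x": 0,"y": 0,"z": 0,"turn": 0},{"x": 0,"y": 0,"z": 0,"turn": 0}]'

```text
time: 52.65
position: [0.3016, 0.2757, 0.1688]
eef_rot: [0.0, 0.958, 0.287, 0.0]
ft_force: [0.3, -0.4, -0.6]
width: -0.0
```

```bash
 python3 reds.py 14; python3 -c "
from h import *
go(.301,.275,.058,-56.7); go(*(CC-.122*CX),.058)"
```

```text
red [205.  315.8] 344 [0.398 0.396 0.072] caddy frame [-0.137  0.048]
red [491.6 320.8] 384 [ 0.428 -0.314  0.061] caddy frame [-0.501 -0.562]
red [430.6 326. ] 372 [ 0.407 -0.163  0.06 ] caddy frame [-0.437 -0.424]
red [467.2 329.6] 396 [ 0.403 -0.253  0.061] caddy frame [-0.489 -0.497]
t 52.8 [0.3021 0.2752 0.1688] shift [-0.1  -0.05 11.08] jaw -56.8 turn(tool z down => sign flipped) -0.1 | shift after turn -0.10 -0.05 q7 -1.80 F [-0.3  -0.04 -0.12] w -0.000
t 52.8 [0.3021 0.2752 0.1688] shift [16.16 -0.05 11.08] jaw -56.8 q7 -1.80 F [-0.3  -0.04 -0.12] w -0.000
```

View pics/c14.png

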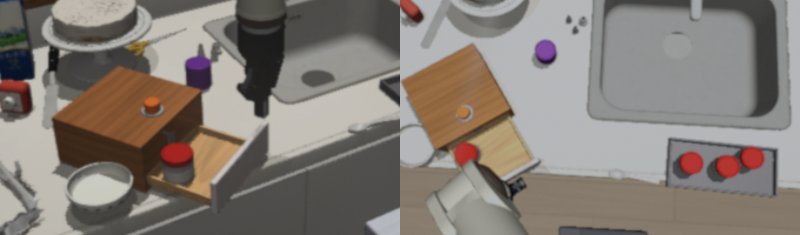

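Call:
servo_tool --moves '[{"x": 0,"y": 0,"z": 4,"turn": 0},{"x": 0,"y": 0,"z": 4,"turn": 0},{"x": 0,"y": 0,"z": 3,"turn": 0},{"x": 0,"y": 0,"z": 0.1,"turn": 0},{"x": 0.7,"y": 0,"z": 0,"turn": 0},{"x": 0.7,"y": 0,"z": 0,"turn": 0},{"x": 0.7,"y": 0,"z": 0,"turn": 0},{"x": 0.7,"y": 0,"z": 0,"turn": 0},{"x": 0.7,"y": 0,"z": 0,"turn": 0}]'

```text
time: 53.88
position: [0.3301, 0.295, 0.0578]
eef_rot: [0.0, 0.958, 0.287, -0.001]
ft_force: [-2.7, -1.9, 2.8]
width: 0.003
```

```bash
 python3 reds.py 15; python3 -c "
from h import *
go(*(CC-.122*CX),.058)"
```

```text
red [201.7 311.6] 263 [0.408 0.405 0.072] caddy frame [-0.124  0.05 ]
red [491.6 320.8] 381 [ 0.428 -0.314  0.061] caddy frame [-0.501 -0.562]
red [430.6 326. ] 372 [ 0.407 -0.163  0.061] caddy frame [-0.436 -0.424]
red [467.2 329.5] 396 [ 0.404 -0.253  0.061] caddy frame [-0.489 -0.498]
t 54.0 [0.3312 0.2958 0.0578] shift [ 1.259e+01  1.000e-01 -1.000e-02] jaw -56.7 q7 -1.79 F [-0.37 -0.63  0.42] w 0.001
```

View pics/c15.png

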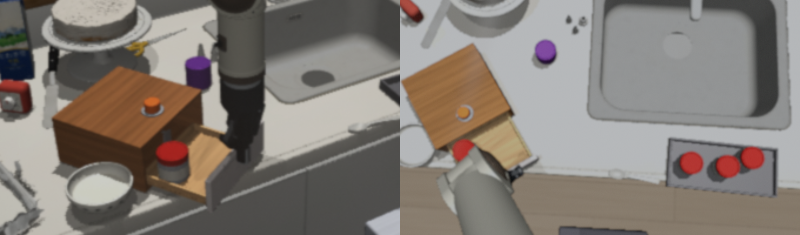

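Call:
servo_tool --moves '[{"x": 1,"y": 0,"z": 0,"turn": 0},{"x": 1,"y": 0,"z": 0,"turn": 0},{"x": 1,"y": 0,"z": 0,"turn": 0},{"x": 1,"y": 0,"z": 0,"turn": 0},{"x": 1,"y": 0,"z": 0,"turn": 0},{"x": 1,"y": 0,"z": 0,"turn": 0},{"x": 1,"y": 0,"z": 0,"turn": 0},{"x": 1,"y": 0,"z": 0,"turn": 0},{"x": 1,"y": 0,"z": 0,"turn": 0},{"x": 1,"y": 0,"z": 0,"turn": 0}]'

```text
time: 55.22
position: [0.4144, 0.3503, 0.0576]
eef_rot: [0.0, 0.958, 0.286, -0.0]
ft_force: [-4.5, -1.6, -3.6]
width: -0.001
```

Call:
servo_tool --moves '[{"x": 0.6,"y": 0,"z": 0,"turn": 0},{"x": 0.6,"y": 0,"z": 0,"turn": 0},{"x": 0.5,"y": 0,"z": 0,"turn": 0},{"x": 0.5,"y": 0,"z": 0,"turn": 0}]'

```text
time: 55.72
position: [0.4323, 0.362, 0.0577]
eef_rot: [0.0, 0.958, 0.286, -0.001]
ft_force: [-4.6, -2.7, -2.2]
width: -0.005
```

```bash
 python3 reds.py 16; python3 -c "
from h import *
go(*(CC-.122*CX),.058)"
```

```text
red [491.6 320.8] 381 [ 0.428 -0.314  0.06 ] caddy frame [-0.501 -0.562]
red [430.6 326. ] 374 [ 0.407 -0.163  0.061] caddy frame [-0.437 -0.424]
red [467.2 329.5] 396 [ 0.403 -0.253  0.061] caddy frame [-0.489 -0.498]
t 55.8 [0.4337 0.3629 0.0581] shift [0.34 0.09 0.01] jaw -56.7 q7 -1.74 F [-2.57 -1.44 -2.27] w 0.001
```

View pics/c16.png

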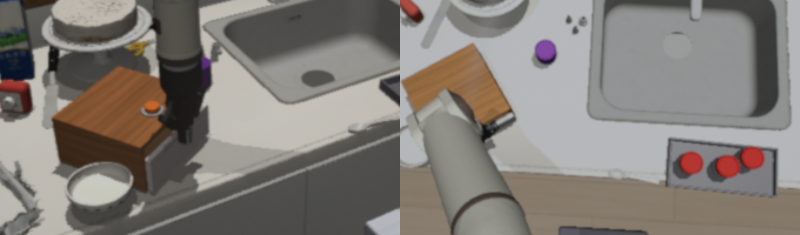

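Call:
servo_tool --moves '[{"x": 0.3,"y": 0,"z": 0,"turn": 0},{"x": 0.2,"y": 0,"z": 0,"turn": 0},{"x": 0,"y": 0,"z": 0,"turn": 0}]'

```text
time: 56.2
position: [0.4375, 0.3654, 0.0582]
eef_rot: [-0.0, 0.958, 0.286, 0.001]
ft_force: [-1.6, -1.6, -1.5]
width: -0.01
```

Call:
servo_tool --moves '[{"x": 0.2,"y": 0,"z": 0,"turn": 0},{"x": 0,"y": 0,"z": 0,"turn": 0}]'

```text
time: 56.45
position: [0.4375, 0.3655, 0.0581]
eef_rot: [0.0, 0.958, 0.286, -0.001]
ft_force: [-5.9, -5.0, 5.0]
width: 0.004
```

Call:
servo_tool --moves '[{"x": 0.2,"y": 0,"z": 0,"turn": 0},{"x": 0,"y": 0,"z": 0,"turn": 0},{"x": 0,"y": 0,"z": 0,"turn": 0}]'

```text
time: 56.82
position: [0.4375, 0.3655, 0.0578]
eef_rot: [0.001, 0.958, 0.287, -0.003]
ft_force: [-10.1, -8.0, 8.0]
width: -0.0
```

```bash
python3 -c "
from h import *
go(*(CC-.122*CX),.058)"
```

```text
t 56.8 [0.4375 0.3655 0.0578] shift [-0.12  0.1  -0.02] jaw -56.7 q7 -1.73 F [-10.11  -8.03   8.  ] w -0.000
```

Pushing further only raises the force to about 13 N, so the drawer is at its hard stop. I'll back off slowly and check that it stays shut.

Call:
servo_tool --moves '[{"x": -0.6,"y": 0,"z": 0,"turn": 0},{"x": -0.5,"y": 0,"z": 0,"turn": 0},{"x": -1,"y": 0,"z": 0,"turn": 0},{"x": -3,"y": 0,"z": 0,"turn": 0},{"x": -3,"y": 0,"z": 0,"turn": 0},{"x": 0,"y": 0,"z": -5,"turn": 0},{"x": 0,"y": 0,"z": -5,"turn": 0},{"x": 0,"y": 0,"z": -3,"turn": 0},{"x": 0,"y": 0,"z": 0,"turn": 0}]'

```text
time: 57.95
position: [0.3741, 0.3243, 0.1909]
eef_rot: [-0.002, 0.958, 0.286, 0.003]
ft_force: [-1.0, -0.4, -0.0]
width: 0.002
```

```bash
python3 -c "
from h import *
go(.45,.0,.19)"; python3 reds.py 17
```

```text
t 58.0 [0.3741 0.3243 0.1909] shift [-11.45  31.28  -0.04] jaw -56.7 q7 -1.76 F [-1.04 -0.41 -0.02] w 0.002
red [491.6 320.8] 382 [ 0.428 -0.314  0.061] caddy frame [-0.501 -0.562]
red [430.6 326. ] 373 [ 0.407 -0.163  0.061] caddy frame [-0.437 -0.424]
red [467.2 329.5] 397 [ 0.403 -0.253  0.061] caddy frame [-0.489 -0.498]
```

View pics/c17.png

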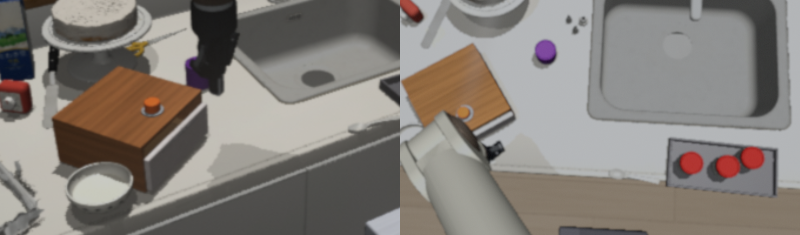

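Call:
servo_tool --moves '[{"x": -1.5,"y": 5,"z": 0,"turn": 0},{"x": -1.5,"y": 5,"z": 0,"turn": 0},{"x": -1.5,"y": 5,"z": 0,"turn": 0},{"x": -1.5,"y": 5,"z": 0,"turn": 0},{"x": -1.5,"y": 5,"z": 0,"turn": 0},{"x": -1.5,"y": 5,"z": 0,"turn": 0},{"x": 0,"y": 0,"z": 0,"turn": 0},{"x": 0,"y": 0,"z": 0,"turn": 0},{"x": 0,"y": 0,"z": 0,"turn": 0},{"x": 0,"y": 0,"z": 0,"turn": 0}]'

```text
time: 59.3
position: [0.4614, 0.0238, 0.1875]
eef_rot: [-0.0, 0.958, 0.288, -0.0]
ft_force: [0.1, 0.1, -1.0]
width: 0.002
```

```bash
python3 reds.py 18; python3 - <<'E'
from h import *
c=cam('top');P=cloud(c);z=P[...,2];hsv=cv2.cvtColor(c['image'],cv2.COLOR_BGR2HSV)
f=(abs(z-.08)<.006)&(P[...,0]>.36)&(P[...,0]<.55)&(P[...,1]>.25)&(P[...,1]<.47)&(hsv[...,1]<60)
q=(P[f][:,:2]-CC)@np.stack([CX,CY],1); print('front x',np.percentile(q[:,0],[2,50,98]), robot.observe()['time'])
a=cv2.imread('pics/top0.png')[140:350,110:390];b=cv2.imread('pics/t18.png')[140:350,110:390]
cv2.imwrite('pics/cmp.png',np.hstack([cv2.resize(x,(400,300)) for x in(a,b)]))
E
```

```text
red [491.6 320.8] 381 [ 0.428 -0.314  0.061] caddy frame [-0.501 -0.562]
red [432.5 325.7] 299 [ 0.408 -0.168  0.06 ] caddy frame [-0.438 -0.428]
red [467.2 329.5] 397 [ 0.403 -0.253  0.061] caddy frame [-0.489 -0.498]
front x [-0.11238701 -0.10655932 -0.10006662] 59.45
```

View pics/cmp.png

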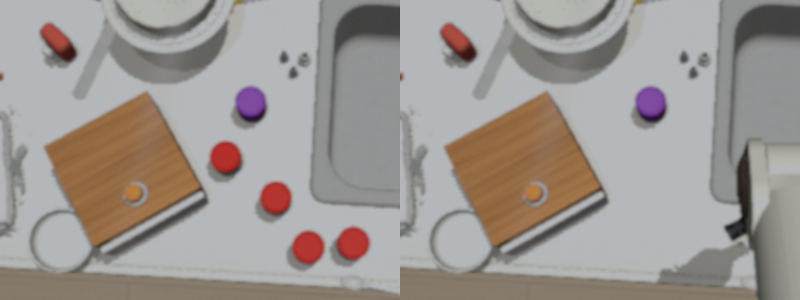

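View pics/s18.png

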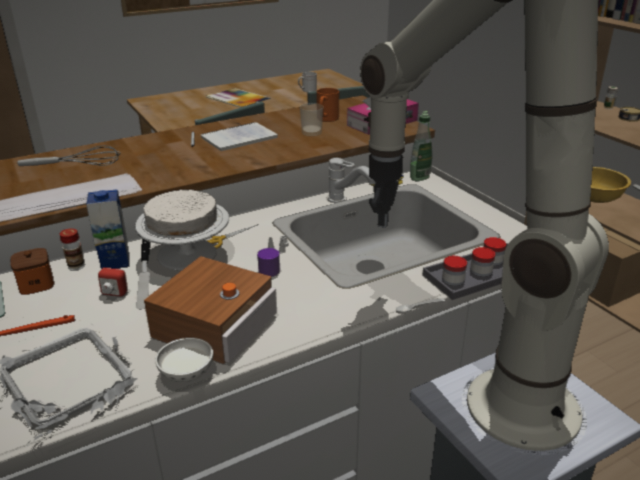

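```bash
python3 -c "
from h import *
print(robot.close_job())"
```

```text
the job is handed in; nothing more can be done
None
```

I handed the job in at about 60 s: all four tins are sorted and the drawer is shut. I pressed the orange button first so the drawer ran out, then lifted and weighed each tin.

| Tin (start position) | Weight | Where it went |
|---|---|---|
| (0.576, 0.257) | about 0.43 kg | drawer, back-left slot |
| (0.508, 0.162) | about 0.20 kg | refill tray |
| (0.436, 0.021) | about 0.24 kg | refill tray |
| (0.424, 0.099) | about 0.075 kg | refill tray |

- **Closest call:** the 0.24 kg tin is near the 260 g line. I averaged over 100 readings on it, and the empty gripper read zero afterwards, so I count it as light.
- **Drawer:** I pushed it to its hard stop and backed off. About 2.5 s later the front was still at its shut position, 112 mm from the caddy's centre. The catch itself can't be seen.
- **Knocked tin:** the 0.20 kg tin was moved about 4 cm inside the tray while the arm was elsewhere. It still stands upright and flat on the tray floor, so I left it.
- **Other things:** the bowl, nozzles, coupler and purple look-alike match the first picture. The tin in the drawer is hidden now that it is shut. It was upright early in the push, the last time it could be seen.

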